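# Snap the battery cover onto the lab unit

## Robot

A 7-joint arm with a two-finger parallel gripper is mounted at the origin on the work surface. World frame = base frame: x ahead of the robot, y to its left, z up, the work surface at z = 0. Lengths are in m, angles in degrees, forces in N, time in s.
With the tool pointing down it reaches from about 0.425 to 0.875 m from the base axis. Payload 4.7 kg.
Tool frame: the origin (TCP) lies on the centre line of the jaws, within the pads' length; the fingertips stand ahead of it and the grasp point (between the pads) lies 2 mm behind it (env.tip_reach is the x of the fingertips in the tool frame, in m); x points along the fingers, z is the direction in which the jaws open and shut, and the axes are right-handed (so a half turn about x gives the same grasp; the last joint's range is limited). The gripper opens to 87 mm and grips with 3 to 60 N. Pads are 19 mm wide; open, the fingers measure 117 mm over their backs; the gripper's body (75 mm by 190 mm) begins 51 mm behind the grasp point.
Start: joints at [-64.051, 18.392, -4.016, 83.108, 1.295, 78.541, -3.26], TCP at [0.276, 0.588, 0.24] pointing down, gripper open.
Joint ranges: [-163.93, 163.93], [-17.29, 119.83], [-79.2, 71.16], [3.27, 140.29], [-89.18, 269.18], [5.43, 117.66], [-154.24, 154.24]. Speed limits (degrees/s): [147.25, 147.25, 180, 180, 180, 180, 180].

## Interface

Orientations are given as [roll, pitch, yaw] about the fixed x, y, z axes, in that order (R = Rz(yaw) Ry(pitch) Rx(roll)).
In Python, from cell import telemetry, optics, env, models gives the robot as it stands.
- The arm moves only by the shell command python3 -m pendant 'ROWS' [FORCE]. ROWS is JSON, a list of rows, each a list of 3 entries, a list of its own where there are three numbers: the finger opening in mm, from 0 to 87, then the shift along the tool's x, y, z in mm, then the turn, a rotation vector about the tool's x, y, z in rad. A call has 1 to 10 rows; each row is the pose to reach, as a shift and turn from the pose commanded when the call began, along the tool's axes at that moment; what a row does not reach only later rows make up. A row lasts 1/12 s, in which the tool goes at most 41.7 mm and 7.16 degrees, less where a joint would pass 70% of its speed; a pose out of reach is approached as far as the arm can. A call with a gripper value outside its range is refused whole. The fingers move at their own pace and stop on an object; FORCE is the grip in N (left out, the last holds). Time passes only in rows, so rows that repeat a pose let the fingers close. It gives the time, the measured TCP pose, the force and the opening at its end, in the units of the state.
- telemetry.get_obs(): the state, without advancing time (a new reading comes with each control period).
- optics.read_camera(name): name is "scene" or "top" or "wrist"; returns a dict with "image" (480x640x3 uint8, blue, green, red), "range_z" (480x640 float32, m along the optical axis (not along the pixel's ray), 0 where there is no reading), "fx", "fy", "cx", "cy" (pixels), "cam_to_world" (4x4, takes a point from camera to world coordinates). Camera axes: x right, y up, looking along -z (the intrinsics and any distortion apply to the point x, -y, -z); pixel columns grow to the right and rows downward; lengths in m; the calibration is good to about 2 mm. A picture is of the moment at which its call begins.
- env.sign_off(): hands the job in, once; it reports no verdict.
Trained networks look in the newest picture that a camera, given by its name, has taken for a name from the list of things; names that differ only in an ending like _2 or _b are one class to them, and where a whole thing is asked for, a point or a joint stands for the part that bears it (a point fixed in the world has none). Each returns a list of dicts, best first, with "confidence" (0 to 1); they miss things now and then, are a little off and sometimes report something else, mostly with a low value. They report only what shows in the picture. A call takes as long as a camera call. They do not tell look-alikes from the thing itself.
- models.masks_of(camera, label): "pixels" (480x640 bool, what is visible of it) and "extent" ([left, top, right, bottom] as shares, 0 to 1, of the picture: columns of its width, rows of its height, round what is visible of it).
- models.landmark_of(camera, label): "centre" ([row, column] as shares, 0 to 1, of the picture: columns of its width, rows of its height: a listed point, or the origin of a listed thing).
The state is a dict: "time_s": time; "qpos": joint angles; "joint_velocities": joint speeds; "effort": joint torques, N m; "tool_pos": TCP position; "tool_rot": TCP orientation; "force": force on the tool from outside, world axes, zero at the start; "wrist_torque": the same for the moment, N m; "grip_width": finger opening in m.
Only numpy, scipy, OpenCV 4.12 (cv2) and the standard library are available. Lean on these libraries where they do the work, as an engineer would, in place of code of your own. Each camera call takes 0.05 s, during which the arm holds its last target.

## Task

Take the blue cover from the bench, lay it flat over the open battery bay of the blue-striped unit, and press it down until it lies fully home under all four yellow clips; pressing near one corner after another is the easy way. Let go of it at the end, and leave the orange cover where it lies.

Things in the scene. Friction and masses are not known exactly. Their poses are not given: they have to be found in the camera images.
- cover: blue battery cover to fit: rigid plate 130 (its x) x 104 (y) x 4 mm; raised panel 108 x 78 mm, top 7 mm above the underside; pale upright central rib 50 long (x), 16 wide (y), top 37 mm above the underside. 0.08 to 0.15 kg. Origin: centre of underside, z up. Starts flat on the bench, rib up. Half a turn makes no difference. Press on the panel at x +-40, y +-28 mm, clear of rib and clips
- orange_cover: another cover, same shape and size but orange, lying flat on the bench; it belongs to another unit and is to be left alone. Origin and axes as for the blue one
- unit: cream battery unit with blue stripes, fixed on the bench: 170 (its x) x 140 (y) mm, open bay with green cells, rim with four seat pads (the ledge) 40 mm high. Origin: centre of its underside, z up. Four yellow sprung clips at x +-47, y +-52 mm reach 25 mm above the ledge; a fixed dark guide at each short side reaches 23 mm above it. Both slope outward and centre a cover laid on up to 8 mm or 8 degrees off
- seat (a point): centre of the bay at ledge height, 40 mm above the bench, axes as the unit; cover x goes along unit x. Laid on, the cover rests on the clips, underside about 11 mm above the ledge. Pressed near a corner with 5 to 20 N it snaps under the clip there, often under a neighbouring clip too, and the far side may rise. Home: underside on the ledge all round, panel top 47 mm above the bench
There are look-alikes about, which are no part of the job. What is shaped like the unit but brown or pink is not meant.

How it is judged (in metres and radians):
At the end, for the whole second after the job is handed in: the blue cover lies at rest on the ledge of the unit under all four clips: its underside within 2.5 mm above the ledge, flat to 2 degrees, centred to 10 mm and along the unit's length to 10 degrees, and let go (horizontal distance between cover and seat below 0.01 m and z of cover in the frame of seat between -0.004 and 0.0025 m and angle between the z axis of cover and the z axis of seat, either way round below 0.035 rad and angle between the x axis of cover and the x axis of seat, either way round below 0.17 rad and linear speed of cover below 0.02 m/s); the robot touches nothing.
It fails at once if the orange cover is moved more than 30 mm (distance of orange_cover from where it was at the start of the episode above 0.03 m).
It also fails if it takes over 54 s, if anything falls off the work surface, if the arm or the gripper's body presses on something with over 40 N, if the wrist force passes 120 N, or if a joint passes its speed limit or range.

## Working session

There is one attempt and no reset: what is moved stays moved. The work goes in short steps, Python scripts to look and compute and a shell command to move; the robot and the scene stay as the last step left them, time stands still between calls to the robot, and variables do not carry over. Pictures are saved under pics/ and viewed, and the job is handed in when it is done.

```bash
ls; mkdir -p pics; cat > h.py <<'E'
import numpy as np, cv2
from cell import telemetry, optics, env, models
from scipy.spatial.transform import Rotation as R
def snap(n,f):
    c=optics.read_camera(n); cv2.imwrite('pics/'+f,c['image']); return c
def cloud(c):
    z=c['range_z']; v,u=np.mgrid[:480,:640]
    P=np.stack([(u-c['cx'])/c['fx']*z,-(v-c['cy'])/c['fy']*z,-z,np.ones_like(z)],-1)
    W=P@np.array(c['cam_to_world']).T
    W=W[...,:3]; W[z==0]=np.nan
    return W
def tool():
    o=telemetry.get_obs(); return np.array(o['tool_pos']),R.from_euler('xyz',o['tool_rot'],degrees=True),o
E
python3 - <<'E'
from h import *
for n in('scene','top','wrist'):
    c=snap(n,n+'0.png'); print(n,[k for k in c if k not in('image','range_z')],c['fx'],np.round(c['cam_to_world'],3).tolist())
    for l in('cover','orange_cover','unit'):
        print(l,[(round(d['confidence'],2),np.round(d['extent'],2).tolist()) for d in models.masks_of(n,l)],)
o=telemetry.get_obs();print(o, env.tip_reach)
E
```

```text
pics
scene ['fx', 'fy', 'cx', 'cy', 'cam_to_world'] 487.23685291109814 [[-0.519, -0.613, 0.595, 0.897], [0.854, -0.382, 0.352, 0.285], [0.011, 0.691, 0.722, 0.667], [0.0, 0.0, 0.0, 1.0]]
cover [(0.85, [0.18, 0.47, 0.31, 0.59])]
orange_cover [(0.6, [0.32, 0.56, 0.46, 0.72])]
unit [(0.93, [0.7, 0.45, 0.86, 0.67]), (0.58, [0.35, 0.32, 0.49, 0.5])]
top ['fx', 'fy', 'cx', 'cy', 'cam_to_world'] 488.40637861873444 [[0.007, 0.981, -0.193, 0.206], [-1.0, 0.008, -0.0, -0.016], [0.001, 0.193, 0.981, 0.979], [0.0, 0.0, 0.0, 1.0]]
cover [(0.8, [0.64, 0.3, 0.74, 0.44])]
orange_cover [(0.74, [0.47, 0.28, 0.58, 0.42])]
unit [(0.71, [0.54, 0.47, 0.69, 0.69]), (0.67, [0.21, 0.24, 0.34, 0.42]), (0.57, [0.19, 0.51, 0.35, 0.76])]
wrist ['fx', 'fy', 'cx', 'cy', 'cam_to_world'] 427.60010933436587 [[0.425, -0.875, -0.232, 0.213], [0.905, 0.411, 0.109, 0.619], [0.0, -0.257, 0.967, 0.386], [0.0, 0.0, 0.0, 1.0]]
cover []
orange_cover []
unit [(0.65, [0.0, 0.47, 0.2, 0.64])]
{'time_s': 0.6, 'qpos': array([-64.05007943,  18.39053884,  -4.01854808,  83.10782923,
         1.29217974,  78.54054981,  -3.25869788]), 'joint_velocities': array([-0.08830101, -0.05317742, -0.0026428 , -0.1262017 ,  0.00022234,
        0.0097372 ,  0.00651639]), 'effort': array([ 3.73902649e-04, -4.90806055e+01, -4.02382594e-01, -3.12607741e+01,
       -6.36611972e-02,  3.38269130e-02,  6.85385743e-06]), 'tool_pos': array([0.27615561, 0.58843972, 0.23960011]), 'tool_rot': array([ 7.3938341 , 89.99388077, 72.25578077]), 'force': array([0.89424777, 0.43006487, 0.11450938]), 'wrist_torque': array([ 0.02610326, -0.05190227,  0.02874318]), 'grip_width': 0.0869331346161105} 0.017
```

View pics/top0.png

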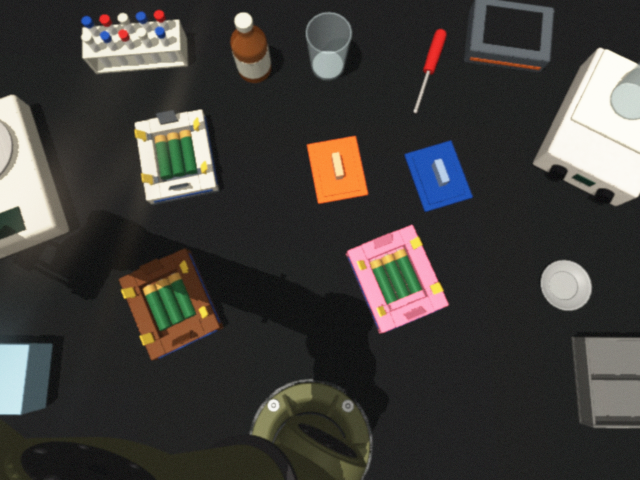

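View pics/scene0.png

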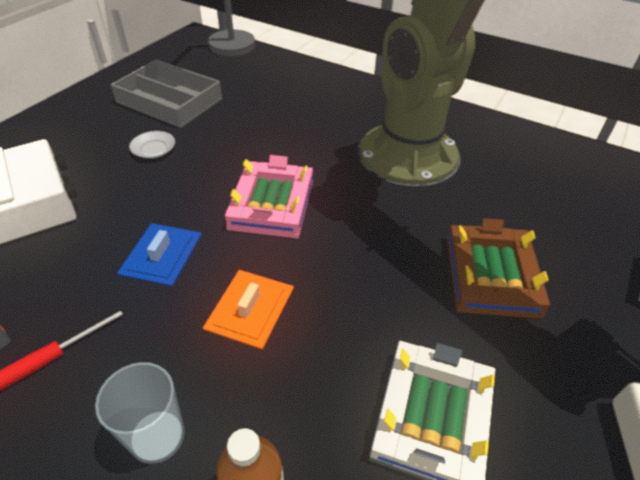

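The top view shows the blue cover at about (438,175), the orange one at (337,168) and the cream unit at (176,155). The pink and brown units are look-alikes. Next I measure poses.

```bash
cat > m.py <<'E'
from h import *
def rect(xy):
    (c,s,a)=cv2.minAreaRect(np.float32(xy*1000)); 
    if s[0]<s[1]: s=(s[1],s[0]); a+=90
    return np.round(c,1),np.round(s,1),round((a+90)%180-90,1)
for n in('top','scene'):
    c=snap(n,n+'1.png'); W=cloud(c); hsv=cv2.cvtColor(c['image'],cv2.COLOR_BGR2HSV)
    for l,lo,hi in(('cover',(105,120,60),(125,255,255)),('orange_cover',(5,120,80),(20,255,255))):
        d=models.masks_of(n,l)
        for x in d[:1]:
            m=x['pixels']&np.isfinite(W[...,0])
            P=W[m]; print(n,l,x['confidence'],'z',np.percentile(P[:,2],[5,50,95]).round(4))
            P2=P[P[:,2]<.015]; print('  plate',rect(P2[:,:2]))
            P3=P[P[:,2]>.028]; print('  rib',rect(P3[:,:2]),np.median(P3[:,2]),len(P3))
    for x in models.masks_of(n,'unit'):
        m=x['pixels']&np.isfinite(W[...,0]); P=W[m]; q=P[(P[:,2]>.034)&(P[:,2]<.046)]
        print(n,'unit',x['confidence'],'bgr',np.median(c['image'][m],0),'med',np.median(P,0).round(3),'rim z',np.median(q[:,2]).round(4),rect(q[:,:2]))
        y=m&(hsv[...,0]>20)&(hsv[...,0]<32)&(hsv[...,1]>150)&(W[...,2]>.045)
        k,lab,st,cen=cv2.connectedComponentsWithStats(y.astype(np.uint8))
        for i in range(1,k):
            if st[i,4]>8: print('   clip',st[i,4],cen[i].round(0),np.median(W[lab==i],0).round(4))
E
python3 m.py
```

```text
top cover 0.85 z [0.0019 0.0063 0.0351]
  plate (array([ 529., -260.]), array([133.5, 105.5]), 16.9)
  rib (array([ 527. , -260.2]), array([50.4, 17.1]), 16.9) 0.036249960038912954 218
top orange_cover 0.83 z [0.0023 0.0062 0.0356]
  plate (array([540.2, -50.2]), array([131.1, 105.3]), 11.1)
  rib (array([539.4, -49.8]), array([50.5, 16.1]), 11.3) 0.03703918642777099 196
top unit 0.72 bgr [169. 163. 245.] med [ 0.308 -0.164  0.037] rim z 0.038 (array([ 310.2, -165. ]), array([170.1, 140.3]), 22.6)
   clip 75 [416. 243.] [ 0.3746 -0.1999  0.0584]
   clip 40 [362. 265.] [ 0.3313 -0.0954  0.0569]
   clip 80 [436. 288.] [ 0.2889 -0.2354  0.0583]
   clip 40 [381. 311.] [ 0.2447 -0.1308  0.0578]
top unit 0.66 bgr [48. 83. 78.] med [0.257 0.272 0.037] rim z 0.0382 (array([258.5, 273. ]), array([170.6, 140.8]), 26.1)
   clip 63 [184. 267.] [0.3248 0.2418 0.0587]
   clip 98 [128. 292.] [0.276  0.344  0.0574]
   clip 63 [203. 312.] [0.2405 0.2006 0.0593]
   clip 109 [147. 338.] [0.1903 0.3029 0.057 ]
top unit 0.61 bgr [127. 168. 193.] med [0.553 0.28  0.037] rim z 0.0379 (array([557.9, 281.1])
[... 843 characters left out ...]
] [ 0.3755 -0.1995  0.0559]
   clip 25 [294. 203.] [ 0.3332 -0.0943  0.0564]
scene unit 0.73 bgr [43. 71. 83.] med [0.277 0.276 0.035] rim z 0.037 (array([257.7, 272.1]), array([172.6, 141. ]), 26.3)
   clip 62 [463. 234.] [0.2442 0.2021 0.0549]
   clip 105 [527. 238.] [0.1921 0.3018 0.0545]
   clip 74 [470. 274.] [0.328  0.2431 0.0561]
   clip 140 [540. 279.] [0.2754 0.3435 0.0539]
scene unit 0.67 bgr [135. 170. 197.] med [0.569 0.281 0.036] rim z 0.0367 (array([557. , 280.3]), array([172. , 140.1]), 12.5)
   clip 102 [404. 359.] [0.5253 0.2156 0.0562]
   clip 146 [486. 382.] [0.5003 0.3251 0.0559]
   clip 137 [390. 420.] [0.6177 0.2356 0.0566]
   clip 204 [480. 448.] [0.5914 0.3455 0.0559]
```

```bash
cat >> h.py <<'E'
def go(target,jawdeg):
    """shift (tool axes, mm) and rotvec to put TCP at target, pointing down, jaw (tool z) along jawdeg (mod 180)"""
    p,r,o=tool(); best=None
    for a in(jawdeg,jawdeg+180):
        z=np.array([np.cos(np.radians(a)),np.sin(np.radians(a)),0]); x=np.array([0,0,-1.]); y=np.cross(z,x)
        G=R.from_matrix(np.stack([x,y,z],1)); v=(r.inv()*G).as_rotvec()
        if best is None or np.linalg.norm(v)<np.linalg.norm(best): best=v
    print('t',round(o['time_s'],2),'pos',p.round(4),'rot',np.round(o['tool_rot'],1),'F',np.round(o['force'],1),'w',round(o['grip_width'],4))
    print('axes\n',r.as_matrix().round(3))
    for t in np.atleast_2d(target): print('shift',(r.inv().apply(t-p)*1000).round(1))
    print('turn',best.round(3),'deg',np.degrees(np.linalg.norm(best)).round(1),'q',np.round(o['qpos'],0))
E
python3 -c "
from h import *
go([[.48,.28,.24],[.5275,-.26,.2],[.5275,-.26,.028]],107)"
```

```text
t 1.0 pos [0.2762 0.5884 0.2396] rot [-46.4  90.   18.5] F [-0.2  0.7 -0.4] w 0.087
axes
 [[ 0.    -0.905  0.425]
 [ 0.     0.425  0.905]
 [-1.    -0.     0.   ]]
shift [  -0.4 -315.5 -192.6]
shift [  39.6 -587.9 -661.3]
shift [ 211.6 -587.9 -661.3]
turn [-0.736  0.     0.   ] deg 42.1 q [-64.  18.  -4.  83.   1.  79.  -3.]
```

```bash
python3 -m pendant '[[87,[0,-35,-21],[-0.08,0,0]],[87,[0,-70,-43],[-0.16,0,0]],[87,[0,-105,-64],[-0.24,0,0]],[87,[0,-140,-86],[-0.32,0,0]],[87,[0,-175,-107],[-0.4,0,0]],[87,[0,-210,-128],[-0.48,0,0]],[87,[0,-245,-150],[-0.56,0,0]],[87,[0,-280,-171],[-0.65,0,0]],[87,[0,-315,-193],[-0.736,0,0]],[87,[0,-315,-193],[-0.736,0,0]]]' 20
python3 -c "
from h import *
go([[.5275,-.26,.15],[.5275,-.26,.028]],107)"
```

```text
time_s: 1.83
tool_pos: [0.4852, 0.2697, 0.24]
tool_rot: [-157.4, 89.7, -50.9]
force: [0.9, -2.1, -0.5]
grip_width: 0.087
t 1.83 pos [0.4852 0.2697 0.24  ] rot [-157.4   89.7  -50.9] F [ 0.9 -2.1 -0.5] w 0.087
axes
 [[ 0.004 -0.959 -0.283]
 [-0.005 -0.283  0.959]
 [-1.    -0.002 -0.005]]
shift [  92.6  109.8 -519.5]
shift [ 214.6  110.  -518.8]
turn [-0.009 -0.005  0.002] deg 0.6 q [-38.   7.   6.  97.  -0.  76.  75.]
```

```bash
python3 -m pendant '[[87,[0,8,-40],[0,0,0]],[87,[0,17,-80],[0,0,0]],[87,[0,26,-120],[0,0,0]],[87,[0,34,-160],[0,0,0]],[87,[10,43,-200],[0,0,0]],[87,[20,51,-240],[0,0,0]],[87,[30,60,-280],[0,0,0]],[87,[40,68,-320],[0,0,0]],[87,[50,77,-360],[0,0,0]],[87,[60,85,-398],[0,0,0]]]'
python3 -m pendant '[[87,[8,8,-38],[0,0,0]],[87,[20,16,-76],[0,0,0]],[87,[30,24,-114],[0,0,0]],[87,[40,28,-132],[0,0,0]],[87,[40,28,-132],[0,0,0]],[87,[40,28,-132],[0,0,0]]]'
python3 -c "
from h import *
snap('wrist','w2.png')
go([[.5275,-.26,.10],[.5275,-.26,.028]],107)"
```

```text
time_s: 2.67
tool_pos: [0.5146, -0.1266, 0.1798]
tool_rot: [-95.7, 89.9, 11.3]
force: [1.3, -0.1, 0.4]
grip_width: 0.0865
time_s: 3.17
tool_pos: [0.5257, -0.2601, 0.139]
tool_rot: [65.6, 89.9, 172.5]
force: [-0.3, 0.2, 0.5]
grip_width: 0.0867
t 3.22 pos [ 0.5266 -0.2586  0.1395] rot [ 10.4  89.9 117.4] F [-0.1 -0.1 -0.1] w 0.0872
axes
 [[-0.    -0.956 -0.293]
 [ 0.001 -0.293  0.956]
 [-1.     0.     0.001]]
shift [39.5 -0.5 -1.7]
shift [111.5  -0.5  -1.7]
turn [ 0.     0.001 -0.   ] deg 0.1 q [ -3.  16.  31. 101.  -9.  66. 138.]
```

View pics/w2.png

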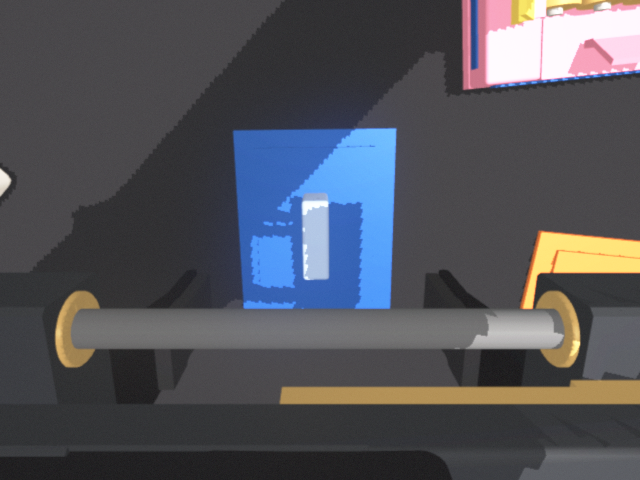

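The wrist view shows the rib at (316,237), upright and centred between the jaws. I descend and grip.

```bash
python3 -m pendant '[[87,[30,-0.5,-1.5],[0,0,0]],[87,[60,-0.5,-1.5],[0,0,0]],[87,[85,-0.5,-1.5],[0,0,0]],[87,[100,-0.5,-1.5],[0,0,0]],[87,[108,-0.5,-1.5],[0,0,0]],[87,[111,-0.5,-1.5],[0,0,0]],[50,[111,-0.5,-1.5],[0,0,0]],[20,[111,-0.5,-1.5],[0,0,0]],[5,[111,-0.5,-1.5],[0,0,0]],[5,[111,-0.5,-1.5],[0,0,0]]]' 25
python3 -m pendant '[[5,[0,0,0],[0,0,0]],[5,[0,0,0],[0,0,0]],[5,[0,0,0],[0,0,0]],[5,[0,0,0],[0,0,0]],[5,[0,0,0],[0,0,0]],[5,[0,0,0],[0,0,0]]]'
```

```text
time_s: 4.05
tool_pos: [0.5283, -0.2608, 0.03]
tool_rot: [-118.4, 89.9, -11.4]
force: [-0.8, 0.7, 0.0]
grip_width: 0.0676
time_s: 4.55
tool_pos: [0.5274, -0.2606, 0.0287]
tool_rot: [-23.9, 90.0, 83.1]
force: [-1.4, 0.5, 0.6]
grip_width: 0.0282
```

```bash
python3 -m pendant '[[5,[0,0,0],[0,0,0]],[5,[0,0,0],[0,0,0]],[5,[0,0,0],[0,0,0]],[5,[0,0,0],[0,0,0]],[5,[0,0,0],[0,0,0]]]'
python3 -m pendant '[[5,[-15,0,0],[0,0,0]],[5,[-40,0,0],[0,0,0]],[5,[-75,0,0],[0,0,0]],[5,[-110,0,0],[0,0,0]],[5,[-130,0,0],[0,0,0]],[5,[-130,0,0],[0,0,0]],[5,[-130,0,0],[0,0,0]]]'
python3 -c "
from h import *
snap('wrist','w3.png')
go([[.5575,.2805,.16]],102.5)"
```

```text
time_s: 4.97
tool_pos: [0.5274, -0.2606, 0.0287]
tool_rot: [-128.4, 90.0, -21.4]
force: [0.1, -0.5, 0.0]
grip_width: 0.0158
time_s: 5.55
tool_pos: [0.5279, -0.2607, 0.1597]
tool_rot: [-112.8, 89.9, -5.8]
force: [-0.9, 0.0, -2.5]
grip_width: 0.0158
t 5.6 pos [ 0.5269 -0.2602  0.158 ] rot [ 25.4  89.9 132.4] F [-0.4  0.5 -1.8] w 0.016
axes
 [[-0.001 -0.956 -0.293]
 [ 0.001 -0.293  0.956]
 [-1.     0.     0.001]]
shift [  -1.6 -187.6  508. ]
turn [ 0.079  0.001 -0.   ] deg 4.5 q [ -4.  15.  32.  99.  -9.  68. 138.]
```

View pics/w3.png

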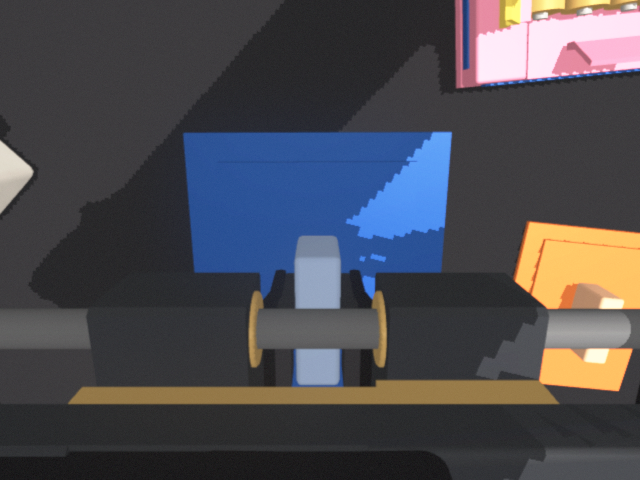

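```bash
python3 -m pendant '[[5,[0,-4,10],[0,0,0]],[5,[0,-11,30],[0.01,0,0]],[5,[0,-22,60],[0.02,0,0]],[5,[0,-36,98],[0.03,0,0]],[5,[0,-50,136],[0.04,0,0]],[5,[0,-64,174],[0.05,0,0]],[5,[0,-78,212],[0.06,0,0]],[5,[0,-92,250],[0.07,0,0]],[5,[0,-106,288],[0.079,0,0]],[5,[0,-120,326],[0.079,0,0]]]'
python3 -c "
from h import *
go([[.5575,.2805,.16]],102.5)"
```

```text
time_s: 6.43
tool_pos: [0.5447, 0.089, 0.1569]
tool_rot: [85.1, 89.8, -172.4]
force: [1.8, 0.2, -1.4]
grip_width: 0.016
t 6.43 pos [0.5447 0.089  0.1569] rot [  85.1   89.8 -172.4] F [ 1.8  0.2 -1.4] w 0.016
axes
 [[-0.003 -0.976 -0.217]
 [-0.    -0.217  0.976]
 [-1.     0.003  0.   ]]
shift [ -3.3 -54.  184.1]
turn [ 0.     0.    -0.003] deg 0.2 q [-29.  10.  19. 104.  -4.  67.  93.]
```

```bash
python3 -m pendant '[[5,[0,-10,36],[0,0,0]],[5,[0,-20,70],[0,0,0]],[5,[0,-29,102],[0,0,0]],[5,[0,-37,132],[0,0,0]],[5,[0,-43,155],[0,0,0]],[5,[0,-48,172],[0,0,0]],[5,[0,-51,182],[0,0,0]],[5,[0,-53,187],[0,0,0]],[5,[0,-53,187],[0,0,0]],[5,[0,-53,187],[0,0,0]]]'
python3 -c "
from h import *
go([[.5575,.2805,.16]],102.5)
for n in('top','scene'):
    c=snap(n,n+'4.png'); W=cloud(c)
    for x in models.masks_of(n,'cover')[:1]:
        P=W[x['pixels']]; P=P[np.isfinite(P[:,0])]; 
        print(n,np.percentile(P[:,2],[5,50,95]).round(4)); q=P[(P[:,2]<.145)&(P[:,2]>.12)]
        print(cv2.minAreaRect(np.float32(q[:,:2]*1000)))
        A=np.c_[q[:,:2]-q[:,:2].mean(0),np.ones(len(q))]; print(np.linalg.lstsq(A,q[:,2],rcond=None)[0])
"
```

```text
time_s: 7.27
tool_pos: [0.5582, 0.2785, 0.1584]
tool_rot: [155.1, 89.9, -102.5]
force: [0.2, -0.1, -0.9]
grip_width: 0.0156
t 7.27 pos [0.5582 0.2785 0.1584] rot [ 155.1   89.9 -102.5] F [ 0.2 -0.1 -0.9] w 0.0156
axes
 [[-0.    -0.977 -0.215]
 [-0.001 -0.215  0.977]
 [-1.     0.001 -0.001]]
shift [-1.6  0.3  2.1]
turn [-0.002 -0.001 -0.001] deg 0.1 q [-40.  18.  13.  93.  -4.  69.  77.]
top [0.1322 0.1364 0.1626]
((541.681884765625, 270.892578125), (96.59075164794922, 98.27982330322266), 14.207199096679688)
[0.01837131 0.0213014  0.1360024 ]
scene [0.1316 0.1351 0.1649]
((563.3058471679688, 278.2198181152344), (120.35431671142578, 104.09117889404297), 12.265743255615234)
[-0.01421775 -0.00129724  0.1345699 ]
```

View pics/scene4.png

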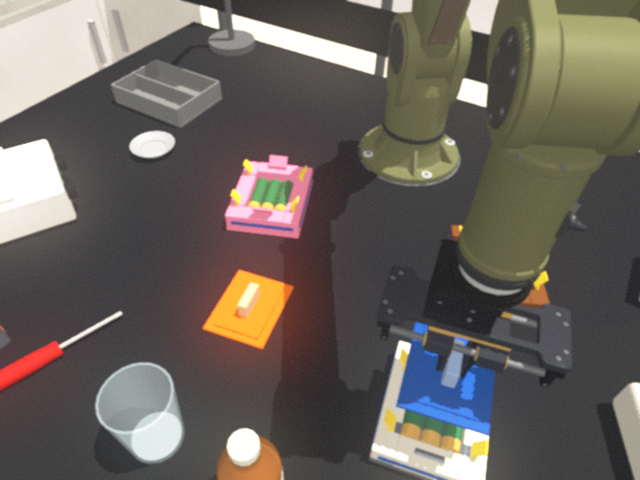

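View pics/top4.png

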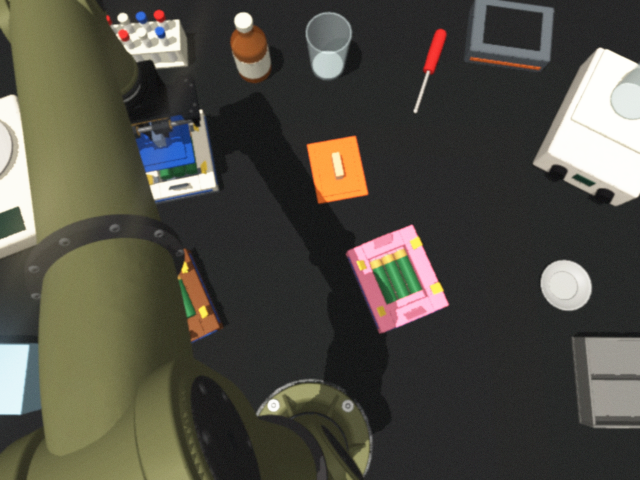

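Cover is held level and squarely above the cream unit (scene view ~(450,375)). I lower it onto the clips.

```bash
python3 -m pendant '[[5,[15,0,1.5],[0,0,0]],[5,[40,0,1.5],[0,0,0]],[5,[60,0,1.5],[0,0,0]],[5,[70,0,1.5],[0,0,0]],[5,[75,0,1.5],[0,0,0]],[5,[78,0,1.5],[0,0,0]],[5,[78,0,1.5],[0,0,0]]]'
python3 -m pendant '[[5,[2,0,0],[0,0,0]],[5,[2,0,0],[0,0,0]],[5,[2,0,0],[0,0,0]]]'
python3 -c "
from h import *
go([[.5575,.2805,.16]],102.5)
snap('scene','s5.png'); snap('wrist','w5.png')"
```

```text
time_s: 8.05
tool_pos: [0.558, 0.2816, 0.0811]
tool_rot: [-81.7, 90.0, 20.8]
force: [-1.0, -0.3, -0.9]
grip_width: 0.0157
time_s: 8.3
tool_pos: [0.5585, 0.2816, 0.0799]
tool_rot: [-86.9, 89.9, 15.6]
force: [1.2, -1.3, -0.3]
grip_width: 0.0157
t 8.3 pos [0.5585 0.2816 0.0799] rot [-86.9  89.9  15.6] F [ 1.2 -1.3 -0.3] w 0.0157
axes
 [[ 0.002 -0.976 -0.216]
 [ 0.001 -0.216  0.976]
 [-1.    -0.002  0.   ]]
shift [-80.1   1.1  -0.9]
turn [-0.     0.     0.002] deg 0.1 q [-39.  22.  13.  98.  -5.  61.  77.]
```

View pics/s5.png

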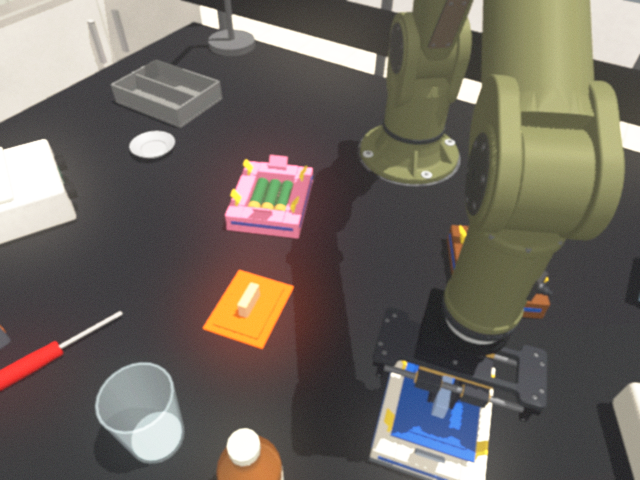

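View pics/w5.png

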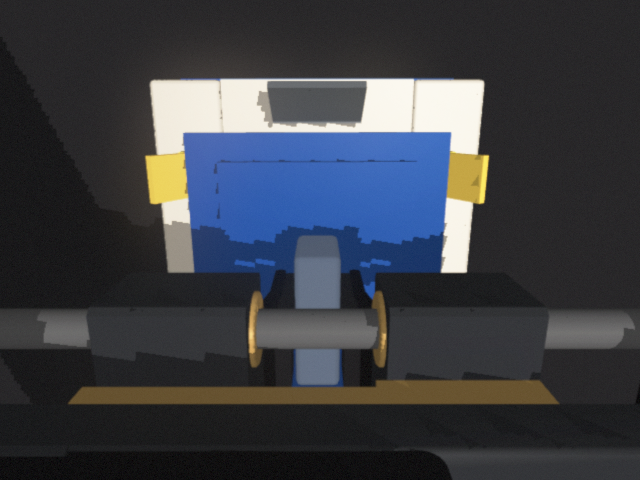

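```bash
python3 -m pendant '[[30,[1,0,0],[0,0,0]],[45,[1,0,0],[0,0,0]],[45,[1,0,0],[0,0,0]],[45,[1,0,0],[0,0,0]],[45,[-8,0,0],[0,0,0]],[45,[-30,0,0],[0,0,0]],[45,[-60,0,0],[0,0,0]],[45,[-80,0,0],[0,0,0]],[45,[-80,0,0],[0,0,0]]]'
python3 -c "
from h import *
c=snap('wrist','w6.png'); W=cloud(c); 
for x in models.masks_of('wrist','cover')[:1]:
    P=W[x['pixels']]; P=P[np.isfinite(P[:,0])]; print(np.percentile(P[:,2],[5,25,50,75,95]).round(4))
u=lambda x,y:[.5575+x*np.cos(.2182)-y*np.sin(.2182),.2805+x*np.sin(.2182)+y*np.cos(.2182),.085]
go([u(-.04,-.028),u(.04,-.028),u(.04,.028),u(-.04,.028)],12.5)"
```

```text
time_s: 9.15
tool_pos: [0.5604, 0.2833, 0.165]
tool_rot: [-70.5, 89.5, 32.0]
force: [0.9, 0.9, 0.3]
grip_width: 0.0446
[0.0553 0.0567 0.0587 0.0595 0.0888]
t 9.25 pos [0.5582 0.2822 0.1603] rot [-66.6  89.8  35.9] F [-0.9  0.3 -0.3] w 0.0454
axes
 [[ 0.002 -0.976 -0.217]
 [ 0.002 -0.217  0.976]
 [-1.    -0.002  0.001]]
shift [ 75.2  41.2 -29.6]
shift [ 75.4 -38.8 -29.6]
shift [ 75.4 -38.8  26.4]
shift [75.2 41.2 26.4]
turn [-1.571e+00 -1.000e-03  3.000e-03] deg 90.0 q [-40.  18.  13.  93.  -4.  69.  77.]
```

View pics/w6.png

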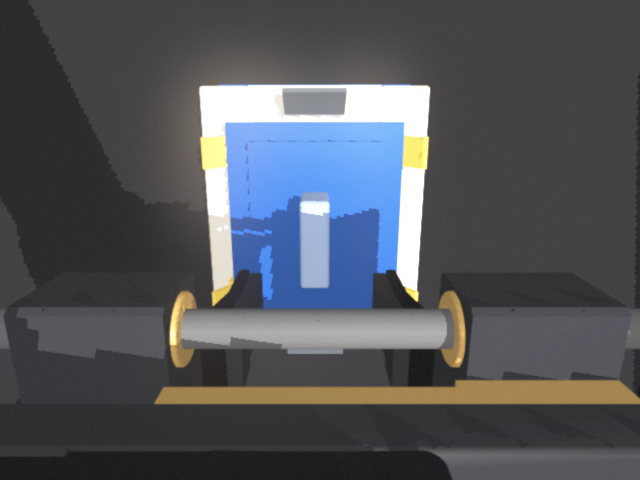

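Cover is lying on the clips, panel at 58 mm. I turn the tool 90° and close the fingers for pressing.

```bash
python3 -m pendant '[[20,[0,0,0],[-0.12,0,0]],[0,[0,0,0],[-0.24,0,0]],[0,[0,0,0],[-0.36,0,0]],[0,[0,0,0],[-0.48,0,0]]]'
python3 -c "
from h import *
go([.5575,.2805,.16],12.5)"
```

```text
time_s: 9.58
tool_pos: [0.5566, 0.2814, 0.1571]
tool_rot: [79.0, 89.8, -150.6]
force: [0.4, 0.2, 0.8]
grip_width: 0.0257
t 9.58 pos [0.5566 0.2814 0.1571] rot [  79.    89.8 -150.6] F [0.4 0.2 0.8] w 0.0257
axes
 [[-0.003 -0.762 -0.648]
 [-0.001 -0.648  0.762]
 [-1.     0.003  0.001]]
shift [-2.9 -0.1 -1.3]
turn [-1.085  0.002 -0.002] deg 62.1 q [-37.  18.   9.  93.  -3.  69. 103.]
```

Joint 7 grows this way, towards its limit, so I turn the other way instead.

```bash
python3 -m pendant '[[0,[0,0,0],[0.12,0,0]],[0,[0,0,0],[0.24,0,0]],[0,[0,0,0],[0.36,0,0]],[0,[0,0,0],[0.48,0,0]],[0,[0,0,0],[0.6,0,0]],[0,[0,0,0],[0.72,0,0]],[0,[0,0,0],[0.84,0,0]],[0,[0,0,0],[0.96,0,0]],[0,[0,0,0],[1.08,0,0]],[0,[0,0,0],[1.2,0,0]]]'
python3 -m pendant '[[0,[0,0,0],[0.12,0,0]],[0,[0,0,0],[0.24,0,0]],[0,[0,0,0],[0.36,0,0]],[0,[0,0,0],[0.48,0,0]],[0,[0,0,0],[0.6,0,0]],[0,[0,0,0],[0.72,0,0]],[0,[0,0,0],[0.85,0,0]],[0,[0,0,0],[0.85,0,0]],[0,[0,0,0],[0.85,0,0]]]'
cat > n.py <<'E'
from h import *
u=lambda x,y:[.5575+x*np.cos(.2182)-y*np.sin(.2182),.2805+x*np.sin(.2182)+y*np.cos(.2182),.085]
go([u(-.04,-.028),u(.04,-.028),u(.04,.028),u(-.04,.028)],12.5)
E
python3 n.py
```

```text
time_s: 10.42
tool_pos: [0.5566, 0.2814, 0.1571]
tool_rot: [150.1, 89.8, -149.0]
force: [0.1, 0.0, -0.6]
grip_width: 0.0001
time_s: 11.17
tool_pos: [0.5568, 0.2816, 0.1575]
tool_rot: [-154.9, 89.9, -142.2]
force: [0.6, 0.2, -0.0]
grip_width: 0.0001
t 11.17 pos [0.5568 0.2816 0.1575] rot [-154.9   89.9 -142.2] F [ 0.6  0.2 -0. ] w 0.0001
axes
 [[-0.002 -0.22   0.975]
 [-0.001  0.975  0.22 ]
 [-1.    -0.001 -0.002]]
shift [ 72.6 -29.  -39.6]
shift [ 72.5 -29.3  40.4]
shift [72.4 26.7 40.7]
shift [ 72.6  27.  -39.3]
turn [ 0.004 -0.002  0.001] deg 0.3 q [-50.  19.  26.  94.  -9.  69. -10.]
```

```bash
python3 -m pendant '[[0,[15,-15,-20],[0,0,0]],[0,[45,-28,-40],[0,0,0]],[0,[68,-28,-40],[0,0,0]],[0,[78,-28,-40],[0,0,0]],[0,[83,-28,-40],[0,0,0]],[0,[86,-28,-40],[0,0,0]],[0,[86,-28,-40],[0,0,0]]]'
python3 -m pendant '[[0,[2,0,0],[0,0,0]],[0,[4,0,0],[0,0,0]],[0,[6,0,0],[0,0,0]],[0,[6,0,0],[0,0,0]]]'
python3 n.py
```

```text
time_s: 11.75
tool_pos: [0.5255, 0.2467, 0.0733]
tool_rot: [11.9, 89.9, 24.5]
force: [0.6, 0.2, 0.3]
grip_width: 0.0006
time_s: 12.08
tool_pos: [0.5252, 0.2462, 0.0672]
tool_rot: [18.5, 89.9, 31.0]
force: [0.7, 0.2, 1.1]
grip_width: 0.0004
t 12.08 pos [0.5252 0.2462 0.0672] rot [18.5 89.9 31. ] F [0.7 0.2 1.1] w 0.0004
axes
 [[ 0.001 -0.218  0.976]
 [ 0.001  0.976  0.218]
 [-1.     0.     0.001]]
shift [-17.8  -1.5  -1.1]
shift [-17.7  -1.6  78.9]
shift [-17.7  54.4  79. ]
shift [-17.8  54.5  -1. ]
turn [ 0.001  0.001 -0.   ] deg 0.1 q [-50.  19.  26. 105. -10.  58.  -7.]
```

```bash
python3 -c "
from h import *
snap('wrist','w7.png'); snap('scene','s7.png')"
```

```text
(no output)
```

View pics/w7.png

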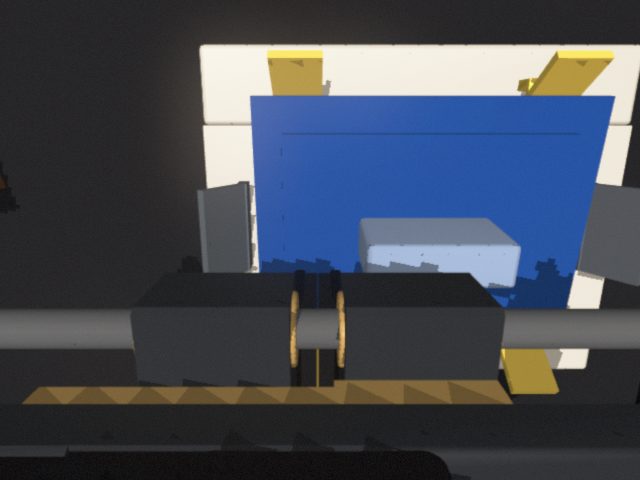

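View pics/s7.png

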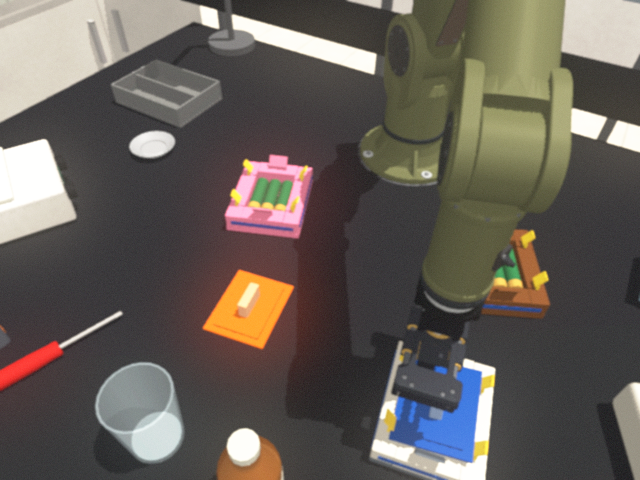

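```bash
python3 -m pendant '[[0,[1,0,0],[0,0,0]],[0,[2,0,0],[0,0,0]],[0,[3,0,0],[0,0,0]]]'; python3 -m pendant '[[0,[1,0,0],[0,0,0]],[0,[2,0,0],[0,0,0]],[0,[3,0,0],[0,0,0]],[0,[3,0,0],[0,0,0]]]'
```

```text
time_s: 12.43
tool_pos: [0.5256, 0.2462, 0.066]
tool_rot: [33.1, 89.9, 45.6]
force: [-3.2, -2.5, 15.7]
grip_width: 0.0004
time_s: 12.77
tool_pos: [0.5262, 0.2464, 0.0643]
tool_rot: [31.4, 89.8, 43.9]
force: [-4.7, -1.9, 19.7]
grip_width: 0.0006
```

```bash
python3 -m pendant '[[0,[-10,0,0],[0,0,0]],[0,[-28,0,0],[0,0,0]],[0,[-28,0,30],[0,0,0]],[0,[-28,0,60],[0,0,0]],[0,[-28,0,78],[0,0,0]],[0,[-28,0,80],[0,0,0]],[0,[-28,0,80],[0,0,0]]]'
cat > d.py <<'E'
from h import *
import sys
from scipy.spatial.transform import Rotation as R
def chk(n,f):
    c=snap(n,f); W=cloud(c); hsv=cv2.cvtColor(c['image'],cv2.COLOR_BGR2HSV)
    m=(hsv[...,0]>100)&(hsv[...,0]<128)&(hsv[...,1]>120)&np.isfinite(W[...,0])
    a=.2182; d=W-np.array([.5575,.2805,0]); x=d[...,0]*np.cos(a)+d[...,1]*np.sin(a); y=-d[...,0]*np.sin(a)+d[...,1]*np.cos(a)
    z=W[...,2]
    for X in(-1,1):
        for Y in(-1,1):
            k=m&(abs(x-X*.042)<.012)&(abs(y-Y*.03)<.009)&(z>.03)&(z<.1)
            print(n,'panel',X,Y,k.sum(),np.median(z[k]).round(4) if k.sum() else None)
    k=m&(abs(x)<.052)&(abs(y)<.037)&((abs(x)>.028)|(abs(y)>.012))&(z>.04)&(z<.08)
    if k.sum()>200:
        A=np.c_[x[k],y[k],np.ones(k.sum())]; s=np.linalg.lstsq(A,z[k],rcond=None)[0]; print(n,'plane slope deg',np.degrees(s[:2]).round(2),'z',s[2].round(4))
for n in sys.argv[2:]: chk(n,f'{n}{sys.argv[1]}.png')
E
python3 d.py 8 scene wrist; python3 n.py
```

```text
time_s: 13.35
tool_pos: [0.6029, 0.2627, 0.0881]
tool_rot: [-137.1, 89.9, -124.6]
force: [-0.4, 0.5, -0.3]
grip_width: 0.0006
scene panel -1 -1 0 None
scene panel -1 1 118 0.0459
scene panel 1 -1 47 0.0458
scene panel 1 1 204 0.0456
scene plane slope deg [-0.04 -3.28] z 0.0474
wrist panel -1 -1 1266 0.0479
wrist panel -1 1 2184 0.048
wrist panel 1 -1 420 0.048
wrist panel 1 1 2335 0.048
wrist plane slope deg [ 0.11 -0.16] z 0.0481
t 13.45 pos [0.6014 0.2627 0.0881] rot [-172.3   89.9 -159.7] F [ 0.1 -0.3 -1. ] w 0.0003
axes
 [[-0.002 -0.217  0.976]
 [-0.001  0.976  0.217]
 [-1.    -0.    -0.002]]
shift [  3.3  -1.1 -79. ]
shift [ 3.1 -1.1  1. ]
shift [ 3.1 54.9  1. ]
shift [  3.2  54.9 -79. ]
turn [ 0.001 -0.002  0.   ] deg 0.1 q [-46.  27.  26.  93. -13.  64.  -4.]
```

Depth says the panel is already at about 48 mm at all four corners. I press the other corners anyway to make sure.

```bash
python3 -m pendant '[[0,[12,0,0],[0,0,0]],[0,[20,0,0],[0,0,0]],[0,[24,0,0],[0,0,0]],[0,[26,0,0],[0,0,0]],[0,[26,0,0],[0,0,0]]]'; 
python3 -m pendant '[[0,[-12,0,0],[0,0,0]],[0,[-40,0,0],[0,0,0]],[0,[-40,28,0],[0,0,0]],[0,[-40,55,0],[0,0,0]],[0,[-25,55,0],[0,0,0]],[0,[-5,55,0],[0,0,0]],[0,[-1,55,0],[0,0,0]],[0,[0,55,0],[0,0,0]],[0,[0,55,0],[0,0,0]]]'
python3 -m pendant '[[0,[-12,0,0],[0,0,0]],[0,[-28,0,0],[0,0,0]],[0,[-28,0,-38],[0,0,0]],[0,[-28,0,-76],[0,0,0]],[0,[-20,0,-80],[0,0,0]],[0,[-5,0,-80],[0,0,0]],[0,[-1,0,-80],[0,0,0]],[0,[0,0,-80],[0,0,0]],[0,[0,0,-80],[0,0,0]]]'
python3 n.py
```

```text
time_s: 13.87
tool_pos: [0.6016, 0.2632, 0.0644]
tool_rot: [149.6, 89.9, 162.1]
force: [-5.4, -1.4, 13.0]
grip_width: 0.0007
time_s: 14.62
tool_pos: [0.5902, 0.3188, 0.0645]
tool_rot: [80.9, 89.8, 93.5]
force: [-2.9, 1.7, 8.2]
grip_width: -0.0002
time_s: 15.37
tool_pos: [0.5124, 0.2996, 0.0644]
tool_rot: [134.0, 89.9, 146.6]
force: [-3.6, -1.1, 9.0]
grip_width: 0.0001
t 15.37 pos [0.5124 0.2996 0.0644] rot [134.   89.9 146.6] F [-3.6 -1.1  9. ] w 0.0001
axes
 [[-0.001 -0.217  0.976]
 [ 0.001  0.976  0.217]
 [-1.     0.001 -0.001]]
shift [-20.6 -56.4  -0.2]
shift [-20.7 -56.5  79.8]
shift [-20.6  -0.5  79.8]
shift [-20.6  -0.4  -0.2]
turn [ 0.001 -0.001 -0.001] deg 0.1 q [-54.  21.  25. 103. -10.  58. -12.]
```

```bash
python3 -m pendant '[[0,[-12,0,0],[0,0,0]],[0,[-45,0,0],[0,0,0]],[0,[-85,0,0],[0,0,0]],[0,[-120,0,0],[0,0,0]],[0,[-150,-25,0],[0,0,0]],[0,[-150,-60,0],[0,0,0]],[0,[-150,-100,0],[0,0,0]],[0,[-150,-130,0],[0,0,0]],[0,[-150,-130,0],[0,0,0]]]'
python3 d.py 9 scene wrist top; python3 m.py | grep -A2 cover
```

```text
time_s: 16.12
tool_pos: [0.5433, 0.1629, 0.2143]
tool_rot: [-64.6, 89.8, -52.7]
force: [0.6, -0.4, -0.1]
grip_width: 0.0005
scene panel -1 -1 188 0.0458
scene panel -1 1 192 0.0459
scene panel 1 -1 251 0.0457
scene panel 1 1 263 0.0457
scene plane slope deg [-0.05  0.03] z 0.0458
wrist panel -1 -1 702 0.048
wrist panel -1 1 860 0.048
wrist panel 1 -1 913 0.0479
wrist panel 1 1 1034 0.048
wrist plane slope deg [0.1  0.08] z 0.048
top panel -1 -1 0 None
top panel -1 1 0 None
top panel 1 -1 0 None
top panel 1 1 0 None
top orange_cover 0.94 z [0.0021 0.0064 0.0354]
  plate (array([539.9, -48.9]), array([131.3, 105.5]), 11.0)
  rib (array([539.3, -49.9]), array([50.5, 16.6]), 11.6) 0.03696367979186044 199
--
scene cover 0.9 z [0.0416 0.0451 0.0748]
  plate (array([0., 0.]), array([0., 0.]), 0.0)
  rib (array([558.6, 280.3]), array([134.4, 105.9]), 11.0) 0.04509205449461162 7111
scene orange_cover 0.62 z [0.0013 0.005  0.0345]
  plate (array([537.2, -52.3]), array([136.9, 108.1]), 10.7)
  rib (array([539. , -50.6]), array([50.6, 17.7]), 11.6) 0.035316073092729994 297
```

View pics/scene9.png

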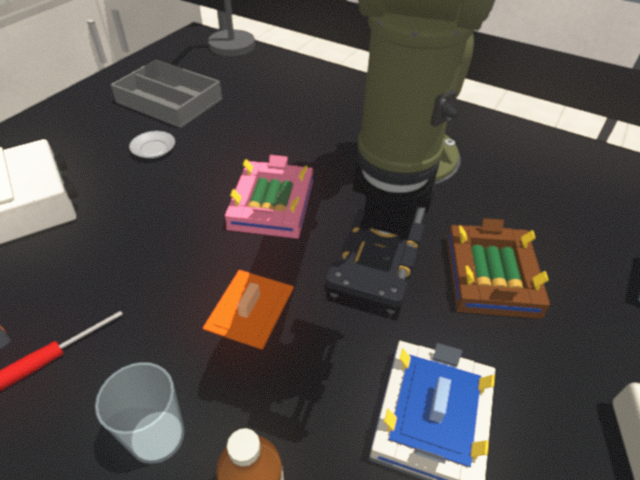

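View pics/wrist9.png

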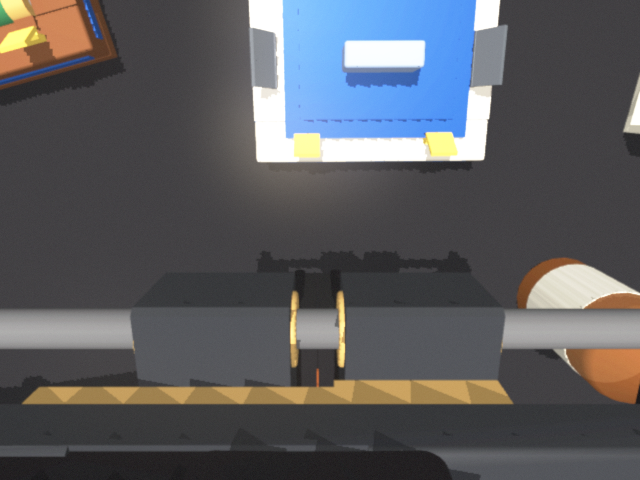

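The cover lies flat at scene (440,400), inside all four yellow clips, and the gripper is well clear. Handing in.

```bash
python3 -c "
from cell import env,telemetry
print(telemetry.get_obs()['joint_velocities'].round(2)); print(env.sign_off())"
```

```text
[ 0.17  0.02  0.29  0.04  0.04 -0.04  0.05]
the job is handed in; nothing more can be done
None
```

I fitted the blue cover onto the cream, blue-striped unit and handed the job in at about 16.5 s of the 54 s allowed. I picked it up by its rib, laid it on the clips, let go, and pressed near all four corners with the closed fingers. The job gives no verdict on hand-in.

- **Seating:** fingertip height at each of the four corner presses was about 47.4 mm, with 8 to 20 N of push. The whole cover already measured level after the first press, so the other three presses only confirmed it.
- **Level:** the wrist camera put the panel top at 48.0 mm and the scene camera at 45.8 mm, against the expected 47 mm. That gap is about the calibration error. Both show it flat to about 0.1°.
- **Centring:** the cover is centred to about 1 mm and aligned with the unit to about 1.5°.
- **Orange cover:** the two cameras put its rib within about 0.5 mm of where it started.
- **Release:** the gripper is well clear of everything, about 0.2 m above the bench.

Two checks fell short:
- **Top camera:** it could not confirm the final fit, because its check found none of the cover in that view.
- **Scene camera:** it gave a 3.3° slope after the first press. The gripper was partly blocking its view then, and its reading was flat once I moved away.

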